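# Offer the marble dish to the cupboard, ball centred

## Task

Swing the small table-top cupboard's door wide open by its handle, at least square to the cupboard front. Then pick up the wooden marble dish by its bridge handle, turn it about a quarter turn so that its pouring lip points straight in at the middle of the open doorway, and finish still holding it there in the air, level and still, the lip a few centimetres short of the doorway and about halfway up it. Keep the steel ball lying in the middle of the dish all the way, and leave the other things on the table where they are.

Things in the scene. Friction and masses are not known exactly. Their poses are not given: they have to be found in the camera images.
- cupboard: Small pine table-top cupboard, fixed to the table: 160 deep (x) x 240 wide (y) x 200 high (z). Origin: centre of its underside, on the table. Its front faces its own -x, toward the robot; z up.
- doorway (a point): Centre of the cupboard's doorway, in the plane of the cupboard's front, 80 in front of the cupboard's origin and 100 above the table; axes as the cupboard's, so +x points into the cupboard. The opening is 216 wide and 176 high (z 12 to 188 above the table).
- cup_door (a joint): Angle of the cupboard door about its upright hinge at the front's left (+y) edge, rad: 0 shut, 1.57 square to the front, stop at 1.9. Opening swings the free (-y) edge toward the robot, then to the left (clockwise from above). It stays where it is left; light friction, under 1 N at the handle.
- door_hinge (a point): Fixed point on the door's hinge line, 1 in front of the cupboard's front plane, 115 to the left (+y) of the doorway's centre, 100 above the table. Its axes turn with the door: -x is the door's outward normal, -y runs from the hinge to the free edge. Door 230 wide, 190 high (z 5 to 195), 14 thick.
- door_handle (a point): Middle of the door's steel bar handle: level round bar 11 thick, 90 long, parallel to the door, axis 45 off the door's outer face (39 free between), 170 above the table, 25 below the door's top. In the hinge's axes: x -59, y -165. Standoffs 9 thick at 41 either side. Axes: y along the bar, -x away from the door.
- dish: Round wooden marble dish, 120 across, rim 24 high, 165 to 295 g. Origin: centre of its flat underside (100 across); z up; x toward the pouring lip. Over its middle along y stands a bridge handle: level bar 12 thick (x), 16 high (75 to 91 above the underside), 128 long (y), on posts 6 thick at y +-61; the bar is the place to grip it.
- dish_lip (a point): Tip of the dish's pouring lip, a small trough 34 wide that sticks out of the rim: 85 from the dish's centre along its x, 22 above the underside; axes as the dish's.
- ball_center (a point): Centre of the loose steel ball, 22 across, 44 g, in the middle of the dish, 16 above the dish's underside. It lies on a flat 12 across, 5 above the underside, ringed by a shallow 12 degree cone up to the rim: it leaves the middle if the dish is tipped more or moved with over about 1.5 m/s2.
- tin_lid0: Lowest of a stack of three loose tin lids, each 82 across and 12 thick; leave alone.
- tin_lid1: Middle tin lid of the stack; leave alone.
- tin_lid2: Top tin lid of the stack; leave alone.
- saucer: White porcelain saucer, 140 across, 20 high; leave alone.
- magnifier: Brass magnifier lying flat, ring 72 across, handle 75 long along its -x; leave alone.
Things that resemble listed ones, but are neither listed nor needed, are in the scene too. Leave any purple look-alike of the dish alone.

How it is judged:
By the outcome, as a careful person would: the job done as asked, in the order asked, and still so for the second after the job is handed in, while the arm keeps its last pose, push and grip.
It also fails if it takes over 64 s, if anything falls off the work surface, if the arm or the gripper's body presses on something with over 40 N, if the wrist force passes 120 N, or if a joint passes its speed limit or range.

## Robot

A 6-joint arm with a two-finger parallel gripper is mounted at the origin on the work surface. World frame = base frame: x ahead of the robot, y to its left, z up, the work surface at z = 0. Lengths are in m, angles in rad, forces in N, time in s.
With the tool pointing down it reaches from about 0.3 to 0.875 m from the base axis. Payload 6.4 kg.
Tool frame: the origin (TCP) lies midway between the tips of the shut fingers; the grasp point (between the pads) lies 19 mm behind it (grasp_offset is the distance from the TCP to the grasp point, in m); z points along the fingers, y is the line along which they close (so a half turn about z gives the same grasp; the last joint's range is limited). The gripper opens to 85 mm and grips with 20 to 120 N. Pads are 22 mm wide; open, the fingers measure 114 mm over their backs; the gripper's body (76 mm by 85 mm) begins 54 mm behind the grasp point. The pads swing forward as they close: fully open they stand 13 mm farther back than shut.
Start: joints at [-1.456, 0.181, 1.607, -0, 1.354, -0.206], TCP at [0.181, -0.546, 0.195] pointing down, gripper open.
Joint ranges: [-2.99, 2.99], [-0.89, 2.07], [0.3, 2.58], [-1.14, 4.28], [0, 2.63], [-3.12, 3.12]. Speed limits (rad/s): [2.57, 2.57, 3.01, 3.14, 3.14, 3.14].

## Interface

Orientations are given as a unit quaternion [w, x, y, z].
In Python, from bench import * gives the robot as it stands. The module is installed in compiled form; this text tells all that it offers.
- The arm moves only by the tool servo_tool, never from a script. Its argument "commands" is text: rows parted by semicolons, each of 7 numbers parted by spaces: the turn, a rotation vector about the tool's x, y, z in rad, then the shift along the tool's x, y, z in mm, then the opening, from 0 (shut) to 1 (fully open). In form: wx wy wz dx dy dz claw; .... A call has 1 to 5 rows; each row shifts and turns the commanded pose from where the row before left it, along the tool's axes as they then stand; what a row does not reach is not made up. A row lasts 1/8 s, in which the tool goes at most 62.5 mm and 10.7 degrees, less where a joint would pass 70% of its speed; a pose out of reach is approached as far as the arm can. A call with a gripper value outside its range is refused whole. The fingers move at their own pace and stop on an object; the grip force is fixed at half the most. Time passes only in rows, so rows that do not move let the fingers close. It gives the time, the measured TCP pose, the force, the opening and the grip force at its end, in the units of the state.
- get_obs(): the state, without advancing time (a new reading comes with each control period).
- camera(name): name is "scene" or "top" or "wrist"; returns the picture (480x640x3 uint8, blue, green, red); there is no depth.
- calibration(name): a dict with "fx", "fy", "cx", "cy" (pixels), "R" (3x3) and "t" (3): a world point X has camera coordinates R X + t. Camera axes: x right, y down, z forward; pixel columns grow to the right and rows downward; lengths in m; the calibration is good to about 2 mm. The wrist camera is an equidistant fisheye: a pixel r from the principal point sees the ray r / f radians off the axis. A picture is of the moment at which its call begins: read the wrist's pose just before it. calibration takes no time and is no camera call; for the wrist camera it gives the pose at the moment of the call.
- hand_in(): hands the job in; it is judged then, once.
The state is a dict: "time_s": time; "q": joint angles; "dq": joint speeds; "joint_efforts": joint torques, N m; "eef_pos": TCP position; "eef_rot": TCP orientation; "wrist_force": force on the tool from outside, world axes, zero at the start; "torque": the same for the moment, N m; "opening": opening from 0.0 (shut) to 1.0 (fully open); "grasp_force": force on a finger pad.
Only numpy, scipy, OpenCV 4.12 (cv2) and the standard library are available. Lean on these libraries where they do the work, as an engineer would, in place of code of your own. Each camera call takes 0.05 s, during which the arm holds its last target. There are 200 camera calls.

## Working session

There is one attempt and no reset: what is moved stays moved. The work goes in short steps, Python scripts to look and compute and a tool call to move; the robot and the scene stay as the last step left them, time stands still between calls to the robot, and variables do not carry over. Pictures are saved under pics/ and viewed, at most 10 in all, crops included, and the job is handed in when it is done.

Besides the shell and the picture viewer there is one more tool, called after "Call:" as name(argument=value, ...) on one line, values as JSON. servo_tool: Moves the arm, as the interface text tells. Its arguments: {"type":"object","properties":{"commands":{"type":"string"}},"required":["commands"]}

```bash
mkdir -p pics; python3 - <<'E'
from bench import *
import cv2,numpy as np
for n in("scene","top"):
    im=camera(n);cv2.imwrite(f"pics/{n}0.png",im)
    c=calibration(n);print(n,c["fx"],c["fy"],c["cx"],c["cy"],np.round(c["R"],3).tolist(),np.round(c["t"],3))
o=get_obs();print(o["time_s"],o["eef_pos"],o["eef_rot"],o["opening"])
E
```

```text
scene 474.48130724855145 474.48130724855145 320.49188340284957 242.93343536705265 [[-0.597, 0.802, 0.011], [0.679, 0.513, -0.525], [-0.427, -0.306, -0.851]] [ 0.432 -0.2    1.169]
top 607.2478148647597 607.2478148647597 320.07855769598734 233.05259584291434 [[0.001, -1.0, 0.014], [-0.997, -0.002, -0.073], [0.073, -0.014, -0.997]] [-0.171  0.513  1.581]
0.1 [ 0.18126261 -0.54510116  0.19375733] [-7.92373505e-04  9.87168469e-01  1.59680254e-01  4.35499921e-05] 1.0035354868530193
```

View pics/scene0.png

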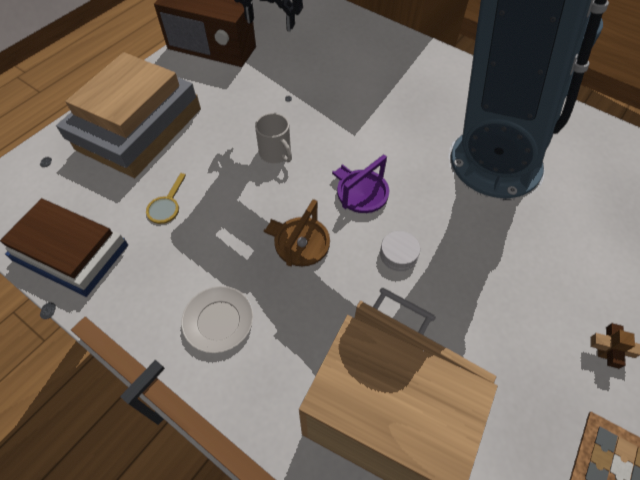

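View pics/top0.png

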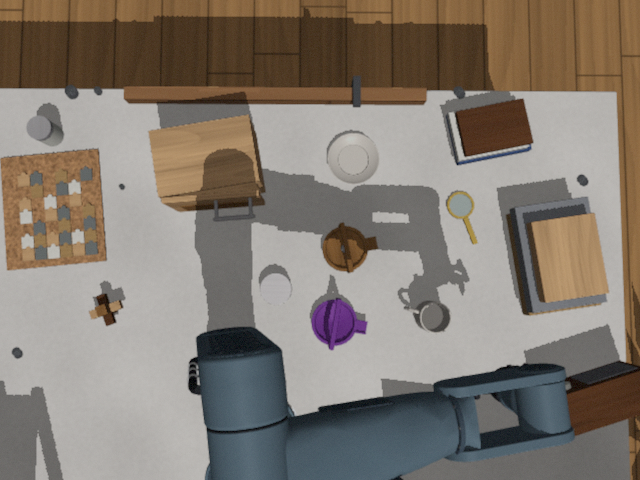

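The scene shows two bridge-handled dishes: brown at scene (302,240) / top (345,248), and a purple look-alike at scene (362,190) / top (335,322). The cupboard is at top (205,162) with its handle at (234,208). The lids are at (275,285), the saucer at (353,158) and the magnifier at (460,205). I choose the brown one, as it holds the ball. Next is one close crop of the cupboard and dish.

```bash
python3 - <<'E'
import cv2,numpy as np
im=cv2.imread("pics/top0.png")
a=cv2.resize(im[100:230,140:280],None,fx=3.6,fy=3.6,interpolation=cv2.INTER_CUBIC)
b=cv2.resize(im[205:285,310:390],None,fx=3.6,fy=3.6,interpolation=cv2.INTER_CUBIC)
out=np.zeros((468,800,3),np.uint8);out[:a.shape[0],:a.shape[1]]=a;out[:b.shape[0],508:508+b.shape[1]]=b
cv2.imwrite("pics/crop1.png",out)
E
```

```text
(no output)
```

View pics/crop1.png

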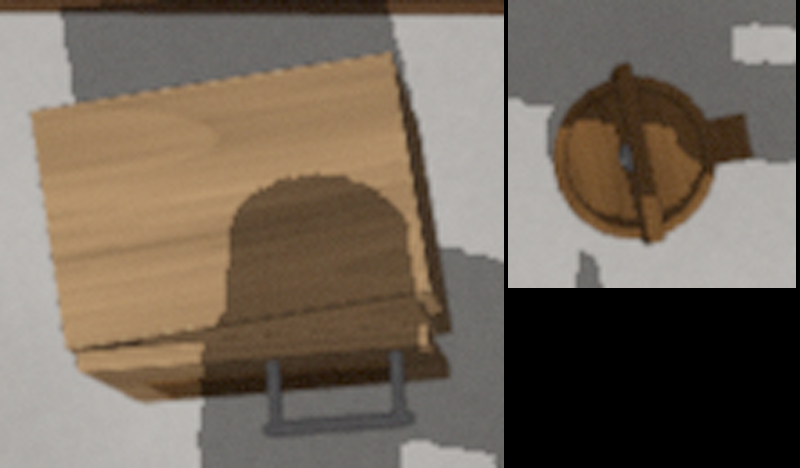

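The crop shows the cupboard top's corners, the door slightly ajar, and the handle bar from crop (268,428) to (412,417). The brown dish has the ball in the middle and its lip at right (748,135), which confirms the choice.

```bash
cat >h.py <<'E'
from bench import *
import cv2,numpy as np
from scipy.spatial.transform import Rotation as Ro
def ray(n,uv,z,c=None):
    c=c or calibration(n);R=np.array(c["R"]);t=np.array(c["t"])
    p=np.array([(uv[0]-c["cx"])/c["fx"],(uv[1]-c["cy"])/c["fy"]]);d=np.r_[p,1.]
    if n=="wrist":
        r=np.hypot(*p);d=np.r_[p/r*np.sin(r),np.cos(r)]
    o=-R.T@t;d=R.T@d;return o+d*(z-o[2])/d[2]
def pose():
    o=get_obs();q=o["eef_rot"];return np.array(o["eef_pos"]),Ro.from_quat([q[1],q[2],q[3],q[0]])
E
python3 - <<'E'
from h import *
f=lambda x,y,z,ox=140,oy=100:ray("top",(ox+x/3.6-.4,oy+y/3.6-.4),z)
for n,a in dict(A=(32,112,.2),B=(390,53,.2),C=(418,293,.2),D=(68,350,.2),h1=(268,430,.17),h2=(412,419,.17),dr=(448,376,.195),
 dish=(127,158,.024,310,205),b1=(114,70,.091,310,205),b2=(144,238,.091,310,205),lip=(240,137,.022,310,205),ball=(118,155,.02,310,205)).items(): print(n,f(*a).round(4))
print("lids",ray("top",(275,288),0),ray("top",(335,322),.024),"purple")
A,B,C,D=[f(*a)for a in((32,112,.2),(390,53,.2),(418,293,.2),(68,350,.2))]
print([np.linalg.norm(v).round(3) for v in(A-B,B-C,C-D,D-A)],[np.degrees(np.arctan2(v[1],v[0])).round(1)for v in(A-B,B-C,D-C,A-D)])
p,r=pose();print(p,r.as_matrix().round(3))
# scene-camera checks
S=lambda u,v,z:ray("scene",(u,v),z).round(4)
print("scene dish bar",S(315,206,.083),S(291,262,.083),"handle",S(378,292,.17),S(433,320,.17))
E
```

```text
A [0.7412 0.238  0.2   ]
B [0.7817 0.0042 0.2   ]
C [ 0.6225 -0.0156  0.2   ]
D [0.5843 0.2112 0.2   ]
h1 [0.5353 0.0856 0.17  ]
h2 [ 0.5429 -0.0096  0.17  ]
dr [ 0.5686 -0.0352  0.195 ]
dish [ 0.4726 -0.2348  0.024 ]
b1 [ 0.5311 -0.2221  0.091 ]
b2 [ 0.4136 -0.2428  0.091 ]
lip [ 0.4882 -0.3176  0.022 ]
ball [ 0.475  -0.2284  0.02  ]
lids [ 0.36859542 -0.05071828  0.        ] [ 0.28105891 -0.20874895  0.024     ] purple
[np.float64(0.237), np.float64(0.16), np.float64(0.23), np.float64(0.159)] [np.float64(99.8), np.float64(7.1), np.float64(99.6), np.float64(9.7)]
[ 0.18126261 -0.54510116  0.19375733] [[ 0.949  0.315 -0.   ]
 [ 0.315 -0.949  0.002]
 [ 0.    -0.002 -1.   ]]
scene dish bar [ 0.4251 -0.2379  0.083 ] [ 0.56   -0.1944  0.083 ] handle [ 0.5538 -0.0096  0.17  ] [0.5424 0.0887 0.17  ]
```

Call:
servo_tool(commands="0 0 -0.166 0 0 -8 0.45;0 0 -0.166 0 0 -8 0.45;0 0 -0.166 0 0 -8 0.45;0 0 -0.166 0 0 -8 0.45;0 0 -0.166 0 0 -8 0.45")

```text
time_s: 0.72
eef_pos: [0.1813, -0.5453, 0.2343]
eef_rot: [-0.0, 0.837, 0.546, 0.0]
wrist_force: [-0.3, -0.1, 0.3]
opening: 0.448
grasp_force: 0.0
```

Call:
servo_tool(commands="0 0 -0.166 0 0 -8 0.45;0 0 -0.166 0 0 -8 0.45;0 0 -0.166 0 0 -8 0.45;0 0 0 20 15 0 0.45;0 0 0 37 27 0 0.45")

```text
time_s: 1.35
eef_pos: [0.2184, -0.4854, 0.2579]
eef_rot: [-0.0, 0.68, 0.733, 0.0]
wrist_force: [0.4, 0.5, 0.0]
opening: 0.448
grasp_force: 0.0
```

Call:
servo_tool(commands="0 0 0 37 27 0 0.45;0 0 0 37 27 0 0.45;0 0 0 37 27 0 0.45;0 0 0 37 27 0 0.45;0 0 0 37 27 0 0.45")

```text
time_s: 1.98
eef_pos: [0.3394, -0.2891, 0.2583]
eef_rot: [-0.0, 0.679, 0.734, 0.0]
wrist_force: [0.9, -0.3, 0.5]
opening: 0.452
grasp_force: 0.0
```

Call:
servo_tool(commands="0 0 0 37 27 0 0.45;0 0 0 37 27 0 0.45;0 0 0 37 27 0 0.45;0 0 0 37 27 0 0.45;0 0 0 37 27 0 0.45")

```text
time_s: 2.6
eef_pos: [0.4595, -0.0942, 0.2583]
eef_rot: [-0.0, 0.679, 0.734, -0.0]
wrist_force: [0.6, -0.0, 0.4]
opening: 0.452
grasp_force: 0.0
```

```bash
python3 - <<'E'
from h import *
p,r=pose();T=lambda w:(r.inv().apply(np.array(w)-p)*1000).round(0)
y=r.as_matrix()[:,1];print(p.round(4),np.degrees(np.arctan2(y[1],y[0])),T([.539,.038,.148]))
E
```

```text
[ 0.4595 -0.0942  0.2583] 4.47075773138558 [126.  90. 110.]
```

Call:
servo_tool(commands="0 0 0 37 27 0 0.45;0 0 0 37 27 0 0.45;0 0 0 32 22 10 0.45;0 0 0 20 14 10 0.45;0 0 0 0 0 10 0.45")

```text
time_s: 3.22
eef_pos: [0.539, 0.0383, 0.2276]
eef_rot: [-0.0, 0.678, 0.735, -0.0]
wrist_force: [-0.0, -0.3, -1.1]
opening: 0.448
grasp_force: 0.0
```

```bash
python3 - <<'E'
from h import *
c=calibration("wrist");im=camera("wrist");cv2.imwrite("pics/w1.png",im)
p,r=pose();print(p,c["fx"],c["cx"],c["cy"],np.round(c["R"],3).tolist(),c["t"])
R=np.array(c["R"]);t=np.array(c["t"])
def proj(X):
    v=R@np.array(X)+t;a=np.arctan2(np.hypot(v[0],v[1]),v[2]);return (c["cx"]+c["fx"]*a*v[0]/np.hypot(v[0],v[1])).round(1),(c["cy"]+c["fy"]*a*v[1]/np.hypot(v[0],v[1])).round(1)
for X in([.5353,.0856,.17],[.5429,-.0096,.17],[*p]):print(proj(X))
E
```

```text
[0.53783518 0.03744584 0.22603965] 371.64829954431775 319.2406859435048 238.96415662511066 [[0.997, 0.081, -0.0], [0.078, -0.955, 0.285], [0.023, -0.284, -0.959]] [-0.54058045 -0.05235672  0.40870366]
(np.float64(319.0), np.float64(169.8))
(np.float64(318.8), np.float64(306.0))
(np.float64(316.3), np.float64(273.8))
```

View pics/w1.png

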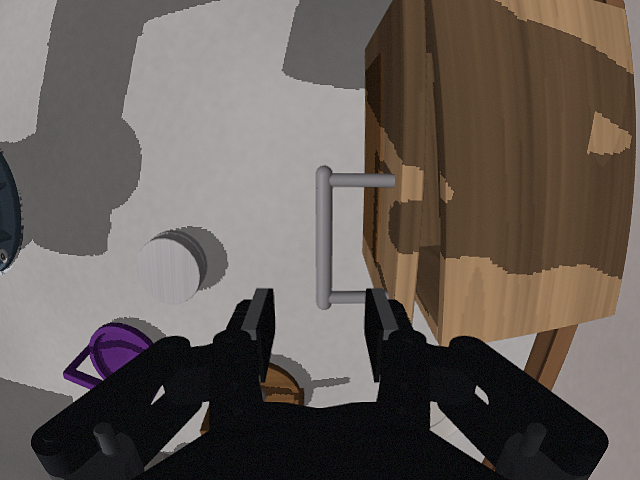

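The wrist view shows the bar at column 323, rows 170–305, midway between the fingers and about 2 mm further in +x than predicted. I nudge over and descend.

Call:
servo_tool(commands="0 0 0 0 2 18 0.45;0 0 0 0 0 20 0.45;0 0 0 0 0 20 0.45;0 0 0 0 0 20 0.45;0 0 0 0 0 0 0.3")

```text
time_s: 3.9
eef_pos: [0.5391, 0.0364, 0.1484]
eef_rot: [-0.002, 0.68, 0.734, -0.001]
wrist_force: [0.1, -0.5, 0.9]
opening: 0.303
grasp_force: 0.0
```

```bash
python3 - <<'E'
from h import *
p,r=pose();print(p,get_obs()["wrist_force"],get_obs()["opening"])
# handle arc path relative to hinge
hin=np.array([.586,.208])
d0=np.radians(4.6)
for k in range(0,20):
    d=d0-np.radians(5*k);x=np.array([np.cos(d),np.sin(d)]);y=np.array([-x[1],x[0]])
    P=hin-.059*x-.165*y
    if k in(0,10,19):print(k,np.degrees(d),P)
# constant-step body motion: 5deg per row, step in tool frame at row start, midpoint chord
d=np.radians(-5);rh=np.array([-.165,-.059])  # tool x=door y, tool y=door x  (r handle from hinge in (tx,ty))
# tx at 90deg ccw of ty: express in (ty,tx) right-handed plane
v=np.array([-.059,-.165]);Rm=np.array([[np.cos(d),-np.sin(d)],[np.sin(d),np.cos(d)]]);s=Rm@v-v
print("per 5deg row: dty,dtx mm",s*1000, "in end-frame",Rm.T@s*1000)
E
```

```text
[0.53914509 0.03638721 0.14839319] [ 0.10263058 -0.52398862  0.93751278] 0.302928565904951
0 4.6000000000000005 [0.54042287 0.03879975]
10 -45.4 [0.42708867 0.13415428]
19 -90.4 [0.42141592 0.26815047]
per 5deg row: dty,dtx mm [-14.15618474   5.77006364] in end-frame [-14.60521037   4.51431401]
```

Call:
servo_tool(commands="0 0 0.0436 2.6 -7.2 0 0.3;0 0 0.0873 5.8 -14.2 0 0.3;0 0 0.0873 5.8 -14.2 0 0.3;0 0 0.0873 5.8 -14.2 0 0.3;0 0 0.0873 5.8 -14.2 0 0.3")

```text
time_s: 4.53
eef_pos: [0.4797, 0.0672, 0.1516]
eef_rot: [0.001, 0.81, 0.586, 0.001]
wrist_force: [-0.4, 1.0, 0.1]
opening: 0.301
grasp_force: 0.0
```

```bash
cat >door.py <<'E'
from h import *
p,r=pose();y=r.as_matrix()[:,1];d=np.arctan2(y[1],y[0]);x=np.array([np.cos(d),np.sin(d)]);yy=np.array([-x[1],x[0]])
P=np.array([.586,.208])-.059*x-.165*yy;e=P-p[:2];o=get_obs()
print(p,np.degrees(d),"need dx,dy mm",e@yy*1000,e@x*1000,o["wrist_force"],o["time_s"])
E
python3 door.py
```

```text
[0.47971642 0.06717431 0.15156945] -18.26400396202515 need dx,dy mm 2.0400865196524 -2.2049126822656393 [-0.3966676   0.99841144  0.07896949] 4.525
```

Call:
servo_tool(commands="0 0 0.0873 6.3 -14.7 0.5 0.3;0 0 0.0873 6.3 -14.7 0.5 0.3;0 0 0.0873 6.3 -14.2 0.5 0.3;0 0 0.0873 6.3 -14.2 0.5 0.3;0 0 0.0873 5.8 -14.2 0 0.3")

```text
time_s: 5.15
eef_pos: [0.4311, 0.1282, 0.1495]
eef_rot: [0.0, 0.918, 0.397, 0.001]
wrist_force: [0.1, 0.6, -0.6]
opening: 0.295
grasp_force: 0.0
```

```bash
python3 door.py
```

```text
[0.43113374 0.12815264 0.14952291] -43.26810406987585 need dx,dy mm -0.7114233748470243 -0.9618761917128579 [ 0.12379207  0.56514734 -0.59212243] 5.15
```

Call:
servo_tool(commands="0 0 0.0873 5.8 -14.3 0 0.3;0 0 0.0873 5.8 -14.3 0 0.3;0 0 0.0873 5.8 -14.3 0 0.3;0 0 0.0873 5.8 -14.3 0 0.3;0 0 0.0873 5.8 -14.3 0 0.3")

```text
time_s: 5.78
eef_pos: [0.4118, 0.2024, 0.1496]
eef_rot: [0.0, 0.982, 0.188, 0.001]
wrist_force: [-0.4, 0.5, 0.0]
opening: 0.295
grasp_force: 0.0
```

Call:
servo_tool(commands="0 0 0.0873 5.8 -14.3 0 0.3;0 0 0.0873 5.8 -14.3 0 0.3;0 0 0.0873 5.8 -14.3 0 0.3;0 0 0.0873 5.8 -14.3 0 0.3;0 0 0.0873 5.8 -14.3 0 0.3")

```text
time_s: 6.4
eef_pos: [0.4255, 0.2778, 0.1496]
eef_rot: [-0.0, 1.0, -0.029, 0.001]
wrist_force: [0.5, 0.2, 0.4]
opening: 0.302
grasp_force: 0.0
```

```bash
python3 door.py; python3 - <<'E'
from h import *
cv2.imwrite("pics/top2.png",camera("top")[90:390,130:430].repeat(2,0).repeat(2,1))
E
```

```text
[0.42549056 0.27784971 0.14959072] -93.26818404435721 need dx,dy mm -0.7695028913827073 1.5855251779742694 [0.51448325 0.15644331 0.44904433] 6.4
```

View pics/top2.png

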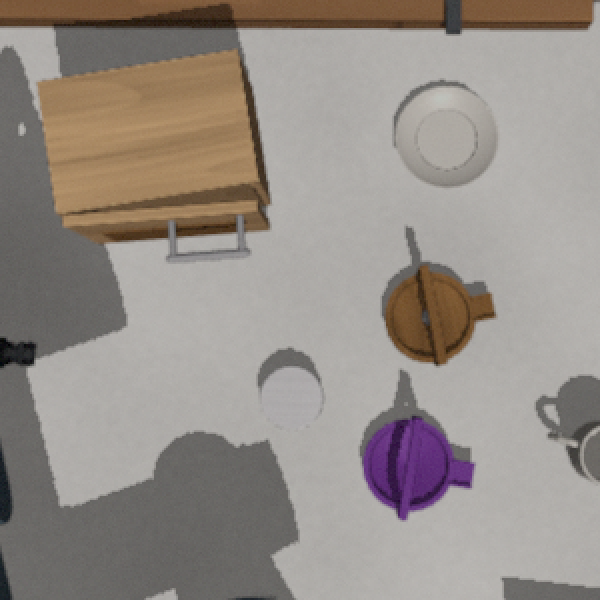

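The picture shows the door still ajar, with the bar unchanged at crop (168–248, 256). The TCP had risen 3 mm, so the half-open fingertips, which stand further back, rode over the bar. I go back and take it about 14 mm deeper with less play.

Call:
servo_tool(commands="0 0 -0.1 0 0 -40 0.4;0 0 -0.175 0 0 -40 0.4;0 0 -0.175 0 0 0 0.4;0 0 -0.175 0 0 0 0.4;0 0 -0.175 0 0 0 0.4")

```text
time_s: 7.08
eef_pos: [0.4251, 0.277, 0.2295]
eef_rot: [0.0, 0.93, 0.368, 0.001]
wrist_force: [-0.9, 0.2, 0.2]
opening: 0.402
grasp_force: 0.0
```

Call:
servo_tool(commands="0 0 -0.175 0 0 0 0.4;0 0 -0.175 0 0 0 0.4;0 0 -0.175 0 0 0 0.4;0 0 -0.175 0 0 0 0.4;0 0 -0.175 0 0 0 0.4")

```text
time_s: 7.7
eef_pos: [0.425, 0.277, 0.2293]
eef_rot: [0.0, 0.687, 0.727, 0.0]
wrist_force: [-0.4, 0.2, 0.3]
opening: 0.399
grasp_force: 0.0
```

Call:
servo_tool(commands="0 0 -0.033 -35.5 13.7 0 0.4;0 0 0 -35.5 13.7 0 0.4;0 0 0 -35.5 13.7 0 0.4;0 0 0 -35.5 13.7 0 0.4;0 0 0 -35.5 13.7 0 0.4")

```text
time_s: 8.32
eef_pos: [0.5072, 0.104, 0.2295]
eef_rot: [0.001, 0.677, 0.736, 0.0]
wrist_force: [0.9, 0.5, 0.1]
opening: 0.402
grasp_force: 0.0
```

```bash
cat >to.py <<'E'
import sys
from h import *
w=[float(a) for a in sys.argv[1:4]]
p,r=pose();y=r.as_matrix()[:,1];o=get_obs()
print(p.round(4),"psi",np.degrees(np.arctan2(y[1],y[0])).round(2),"tool mm",((r.inv().apply(np.array(w)-p))*1000).round(1),"rot to psi",sys.argv[4],"wz",round(float(-(np.radians(float(sys.argv[4]))-np.arctan2(y[1],y[0]))),3),"t",o["time_s"],"F",np.round(o["wrist_force"],1),o["opening"])
print("tilt",r.as_matrix()[:,2].round(4))
E
python3 to.py .541 .038 .134 4.6
```

```text
[0.5072 0.104  0.2295] psi 4.84 tool mm [-68.6  28.   95.5] rot to psi 4.6 wz 0.004 t 8.325 F [0.9 0.5 0.1] 0.40196073324339315
tilt [ 1.4e-03 -2.0e-04 -1.0e+00]
```

Call:
servo_tool(commands="0 0 0 -35 14 0 0.4;0 0 0 -33.6 14 5 0.4;0 0 0 0 0 30 0.4;0 0 0 0 0 30 0.4;0 0 0 0 0 30 0.4")

```text
time_s: 8.95
eef_pos: [0.5405, 0.0389, 0.1335]
eef_rot: [0.001, 0.677, 0.736, 0.0]
wrist_force: [0.7, 0.3, 0.7]
opening: 0.402
grasp_force: 0.0
```

```bash
python3 to.py .541 .038 .134 4.6; python3 - <<'E'
from h import *
cv2.imwrite("pics/w2.png",camera("wrist"))
E
```

```text
[0.5405 0.0389 0.1335] psi 4.82 tool mm [-1.   0.4 -0.5] rot to psi 4.6 wz 0.004 t 8.95 F [0.7 0.3 0.7] 0.4022865199974147
tilt [ 1.3e-03 -3.0e-04 -1.0e+00]
```

View pics/w2.png

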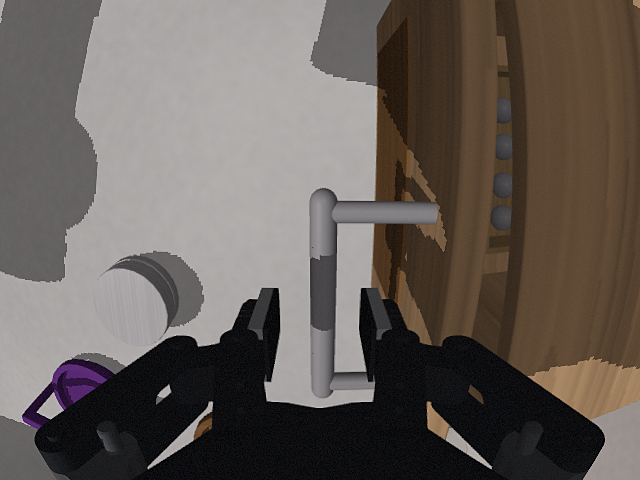

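The bar at column 323 runs midway between the fingertips (280 and 362) and is now well inside them. I narrow the fingers and pull along the arc.

Call:
servo_tool(commands="0 0 0 0 0 0 0.2;0 0 0 0 0 0 0.2;0 0 0.0436 2.6 -7.2 0 0.2;0 0 0.0873 5.9 -14.4 0 0.2;0 0 0.0873 5.9 -14.4 0 0.2")

```text
time_s: 9.62
eef_pos: [0.5053, 0.0537, 0.1357]
eef_rot: [0.001, 0.754, 0.657, 0.001]
wrist_force: [-0.1, 0.1, 0.8]
opening: 0.201
grasp_force: 0.5
```

```bash
python3 door.py; python3 - <<'E'
from h import *
im=camera("wrist");cv2.imwrite("pics/w3.png",im[100:480,100:640])
E
```

```text
[0.5053475  0.05365387 0.13570326] -7.8583176585198125 need dx,dy mm -1.0761757623987762 -0.207702916476142 [-0.05780032  0.14886037  0.80184232] 9.625
```

View pics/w3.png

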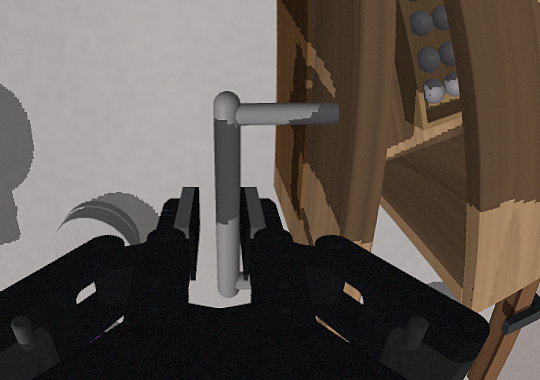

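The door is following: the bar lies between the fingers at crop (228,200) and the opening is widening. I continue along the arc.

Call:
servo_tool(commands="0 0 0.0873 5.8 -14.3 0.5 0.2;0 0 0.0873 5.8 -14.3 0.5 0.2;0 0 0.0873 5.8 -14.3 0.5 0.2;0 0 0.0873 5.8 -14.3 0.5 0.2;0 0 0.0873 5.8 -14.3 0 0.2")

```text
time_s: 10.3
eef_pos: [0.4465, 0.1029, 0.1333]
eef_rot: [0.001, 0.878, 0.479, 0.001]
wrist_force: [1.5, 0.2, -0.4]
opening: 0.205
grasp_force: 0.4
```

```bash
python3 door.py
```

```text
[0.44654454 0.10291548 0.13327719] -32.78649690429816 need dx,dy mm -1.139509496223458 1.335078297715059 [ 1.52322983  0.22106137 -0.44318436] 10.3
```

Call:
servo_tool(commands="0 0 0.0873 5.5 -14.2 0 0.2;0 0 0.0873 5.5 -14.2 0 0.2;0 0 0.0873 5.8 -14.2 0 0.2;0 0 0.0873 5.8 -14.2 0 0.2;0 0 0.0873 5.8 -14.2 0 0.2")

```text
time_s: 10.92
eef_pos: [0.4141, 0.1717, 0.1333]
eef_rot: [0.0, 0.961, 0.277, 0.002]
wrist_force: [1.6, -0.8, 0.1]
opening: 0.204
grasp_force: 0.4
```

```bash
python3 door.py
```

```text
[0.41409076 0.1717146  0.13329837] -57.790024503064195 need dx,dy mm -0.206555312253357 1.9305850533663014 [ 1.5674165  -0.76412838  0.05141293] 10.925
```

Call:
servo_tool(commands="0 0 0.0873 5.8 -14.2 0 0.2;0 0 0.0873 5.8 -14.2 0 0.2;0 0 0.0873 5.8 -14.2 0 0.2;0 0 0.0873 5.8 -14.2 0 0.2;0 0 0.0873 5.8 -14.2 0 0.2")

```text
time_s: 11.55
eef_pos: [0.414, 0.2481, 0.1332]
eef_rot: [-0.0, 0.998, 0.063, 0.001]
wrist_force: [1.5, -0.3, -0.2]
opening: 0.202
grasp_force: 0.4
```

```bash
python3 door.py; python3 - <<'E'
from h import *
cv2.imwrite("pics/top4.png",camera("top")[90:340,110:430].repeat(2,0).repeat(2,1))
E
```

```text
[0.41402387 0.24809255 0.13321045] -82.79020180836402 need dx,dy mm 0.5846244061205566 2.3590485744668714 [ 1.45476241 -0.33250927 -0.23940436] 11.55
```

View pics/top4.png

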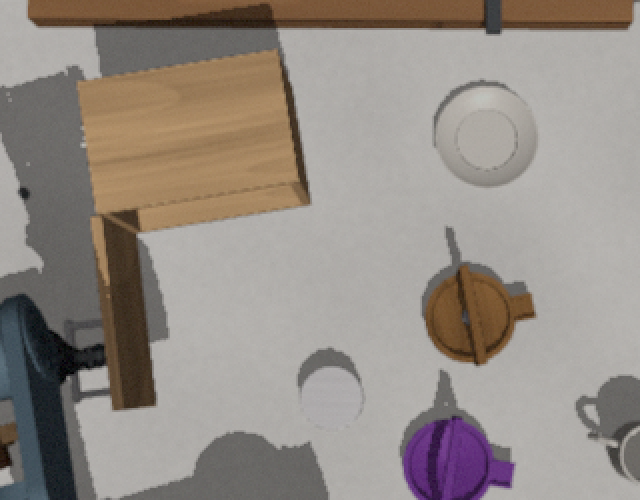

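The door now stands at about 92° (top edge at crop (97,218) to (117,408)). I go about 9° further, then release and lift.

Call:
servo_tool(commands="0 0 0.0873 5.8 -14.2 0 0.2;0 0 0.06 4 -10 0 0.2;0 0 0 0 0 0 0.4;0 0 0 0 0 0 0.4;0 0 0 0 2 -10 0.4")

```text
time_s: 12.22
eef_pos: [0.4195, 0.2697, 0.1414]
eef_rot: [0.0, 1.0, -0.01, -0.001]
wrist_force: [0.4, 0.4, 0.6]
opening: 0.401
grasp_force: 0.0
```

Call:
servo_tool(commands="0 0 0 0 0 -30 0.4;0 0 0 0 0 -40 0.4;0 0 0 0 0 -40 0.4;0 0 0 0 0 -10 0.6;0 0 0 0 0 0 0.6")

```text
time_s: 12.85
eef_pos: [0.4204, 0.2702, 0.2622]
eef_rot: [-0.0, 1.0, -0.01, 0.001]
wrist_force: [0.3, 0.5, -0.4]
opening: 0.595
grasp_force: 0.0
```

```bash
python3 to.py .4724 -.2330 .26 -80; python3 - <<'E'
from h import *
im=camera("top");hsv=cv2.cvtColor(im,cv2.COLOR_BGR2HSV)
# dish mask: brown pixels in window
w=im[205:290,300:395];h=hsv[205:290,300:395]
m=((h[...,0]<25)&(h[...,1]>110)).astype(np.uint8)
ys,xs=np.nonzero(m);core=cv2.morphologyEx(m,cv2.MORPH_OPEN,cv2.getStructuringElement(cv2.MORPH_ELLIPSE,(21,21)))
cs,_=cv2.findContours(core,0,2);c=max(cs,key=cv2.contourArea);(x,y),rad=cv2.minEnclosingCircle(c)
print("rim",x+300,y+205,rad,ray("top",(x+300,y+205),.024),"lip tip x",xs.max()+300)
E
```

```text
[0.4204 0.2702 0.2622] psi -91.17 tool mm [ 62.2 502.    2.1] rot to psi -80 wz -0.195 t 12.85 F [ 0.3  0.5 -0.4] 0.5945888905427064
tilt [ 1.5e-03  5.0e-04 -1.0e+00]
rim 352.5 245.0 18.200374603271484 [ 0.48179539 -0.2548272   0.024     ] lip tip x 376
```

Call:
servo_tool(commands="0 0 0 2.5 20 0 0.6;0 0 0 5 40 0 0.6;0 0 0 5 42 0 0.6;0 0 0 5 42 0 0.6;0 0 0 5 42 0 0.6")

```text
time_s: 13.52
eef_pos: [0.4377, 0.0827, 0.2596]
eef_rot: [-0.0, 1.0, -0.01, -0.002]
wrist_force: [0.9, -0.8, -0.4]
opening: 0.603
grasp_force: 0.0
```

Call:
servo_tool(commands="0 0 0 5 42 0 0.6;0 0 0 5 42 0 0.6;0 0 0 5 42 0 0.6;0 0 0 5 42 0 0.6;0 0 0 5 42 0 0.6")

```text
time_s: 14.15
eef_pos: [0.4585, -0.1275, 0.2596]
eef_rot: [-0.001, 1.0, -0.01, -0.001]
wrist_force: [0.4, 0.5, -0.3]
opening: 0.6
grasp_force: 0.0
```

Call:
servo_tool(commands="0 0 0 5 42 0 0.6;0 0 0 5 42 0 0.6;0 0 0 4.5 22 0 0.6;0 0 -0.1 0 0 40 0.6;0 0 -0.095 0 0 30 0.6")

```text
time_s: 14.78
eef_pos: [0.471, -0.232, 0.1889]
eef_rot: [-0.001, 0.996, 0.089, -0.001]
wrist_force: [0.5, -0.0, 0.1]
opening: 0.603
grasp_force: 0.0
```

```bash
cat >dish.py <<'E'
from h import *
c=calibration("wrist");im=camera("wrist");cv2.imwrite("pics/w5.png",im[:,:])
R=np.array(c["R"]);t=np.array(c["t"])
def proj(X):
    v=R@np.array(X)+t;s=np.hypot(v[0],v[1]);a=np.arctan2(s,v[2]);return (c["cx"]+c["fx"]*a*v[0]/s).round(1),(c["cy"]+c["fy"]*a*v[1]/s).round(1)
for X in([.4724,-.2325,.091],[.5322,-.2219,.091],[.4122,-.2431,.091],[.4726,-.2348,.016],[.4882,-.3176,.022]):print(X,proj(X))
E
python3 dish.py;python3 to.py .4724 -.2325 .064 -80
```

```text
[0.4724, -0.2325, 0.091] (np.float64(319.5), np.float64(225.3))
[0.5322, -0.2219, 0.091] (np.float64(319.7), np.float64(145.8))
[0.4122, -0.2431, 0.091] (np.float64(319.2), np.float64(297.4))
[0.4726, -0.2348, 0.016] (np.float64(322.0), np.float64(206.1))
[0.4882, -0.3176, 0.022] (np.float64(409.1), np.float64(207.3))
[ 0.469  -0.2302  0.1847] psi -79.62 tool mm [  3.7   3.8 120.7] rot to psi -80 wz 0.007 t 14.825 F [-2.3  0.4 -3.5] 0.6003571769439625
tilt [-0.0073  0.0064 -1.    ]
```

View pics/w5.png

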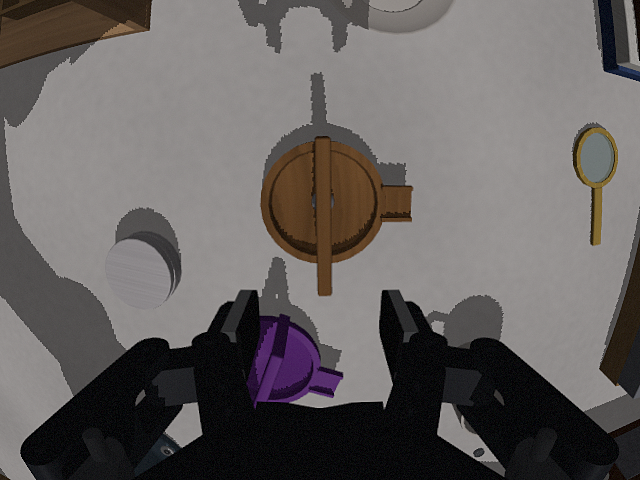

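The picture shows the brown dish's bar from (322,138) to (324,295), with the ball beside it at the middle. The bar sits about 2 mm to the right and 3 mm up from prediction, and is turned about +1°. I correct for this and descend.

Call:
servo_tool(commands="0 0 0 0 0 0 0.6;0 0 0 0 0 0 0.6")

```text
time_s: 15.08
eef_pos: [0.4727, -0.2331, 0.193]
eef_rot: [0.001, 0.996, 0.087, 0.001]
wrist_force: [-0.0, 0.0, -0.1]
opening: 0.6
grasp_force: 0.0
```

```bash
python3 to.py .475 -.2343 .064 -79
```

```text
[ 0.4727 -0.2331  0.193 ] psi -80.06 tool mm [  1.9   1.4 129. ] rot to psi -79 wz -0.018 t 15.075 F [-0.   0.  -0.1] 0.6000230834538564
tilt [ 0.0016 -0.0012 -1.    ]
```

Call:
servo_tool(commands="0 0 -0.016 2 1.5 20 0.6;0 0 0 0 0 30 0.6;0 0 0 0 0 30 0.6;0 0 0 0 0 25 0.45;0 0 0 0 0 15 0.4")

```text
time_s: 15.7
eef_pos: [0.4746, -0.2341, 0.0718]
eef_rot: [0.0, 0.995, 0.095, 0.0]
wrist_force: [0.9, 0.4, 0.0]
opening: 0.4
grasp_force: 0.0
```

Call:
servo_tool(commands="0 0 0 0 0 8 0.35;0 0 0 0 0 0 0.3;0 0 0 0 0 0 0.3")

```text
time_s: 16.08
eef_pos: [0.4748, -0.2345, 0.0646]
eef_rot: [0.001, 0.995, 0.095, 0.001]
wrist_force: [0.6, -0.2, -1.1]
opening: 0.305
grasp_force: 0.0
```

```bash
python3 to.py .475 -.2343 .064 -79; python3 - <<'E'
from h import *
im=camera("wrist");cv2.imwrite("pics/w6.png",im[120:480,120:520])
E
```

```text
[ 0.4748 -0.2345  0.0646] psi -79.09 tool mm [ 0.2 -0.1  0.6] rot to psi -79 wz -0.002 t 16.075 F [ 0.6 -0.2 -1.1] 0.3050318058321901
tilt [ 0.0013 -0.0011 -1.    ]
```

View pics/w6.png

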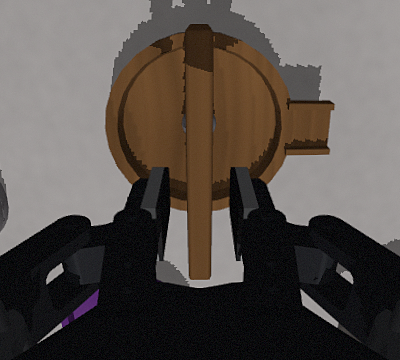

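The bar (column 200) is centred between the pads (168/232). I close gently and lift with a soft ramp.

Call:
servo_tool(commands="0 0 0 0 0 0 0.25;0 0 0 0 0 0 0.21;0 0 0 0 0 0 0.18;0 0 0 0 0 0 0.16;0 0 0 0 0 0 0.14")

```text
time_s: 16.75
eef_pos: [0.4741, -0.234, 0.0636]
eef_rot: [0.0, 0.995, 0.095, -0.0]
wrist_force: [-0.1, -0.5, -0.4]
opening: 0.139
grasp_force: 0.0
```

Call:
servo_tool(commands="0 0 0 0 0 0 0.12;0 0 0 0 0 0 0.08;0 0 0 0 0 0 0;0 0 0 0 0 0 0;0 0 0 0 0 0 0")

```text
time_s: 17.38
eef_pos: [0.4741, -0.2339, 0.0636]
eef_rot: [-0.0, 0.995, 0.095, -0.0]
wrist_force: [0.6, -0.1, 0.3]
opening: 0.001
grasp_force: 0.0
```

Call:
servo_tool(commands="0 0 0 0 0 -1 0;0 0 0 0 0 -3 0;0 0 0 0 0 -6 0;0 0 0 0 0 -8 0;0 0 0 0 0 -9 0")

```text
time_s: 18.0
eef_pos: [0.4742, -0.234, 0.0914]
eef_rot: [0.0, 0.995, 0.095, 0.0]
wrist_force: [0.4, -0.5, -0.1]
opening: 0.003
grasp_force: 0.0
```

Call:
servo_tool(commands="0 0 0 0 0 -10 0;0 0 0 0 0 -10 0;0 0 0 0 0 -10 0;0 0 0 0 0 -9 0;0 0 0 0 0 -7 0")

```text
time_s: 18.62
eef_pos: [0.4742, -0.2341, 0.1373]
eef_rot: [0.0, 0.995, 0.095, 0.0]
wrist_force: [-0.1, 0.0, -0.5]
opening: -0.001
grasp_force: 0.0
```

Call:
servo_tool(commands="0 0 0 0 0 -5 0;0 0 0 0 0 -3 0;0 0 0 0 0 -1 0;0 0 0 0 0 0 0;0 0 0 0 0 0 0")

```text
time_s: 19.25
eef_pos: [0.474, -0.2338, 0.1453]
eef_rot: [-0.0, 0.995, 0.095, -0.0]
wrist_force: [0.3, 0.7, 0.5]
opening: -0.001
grasp_force: 0.0
```

```bash
cat >ball.py <<'E'
from h import *
c=calibration("wrist");im=camera("wrist");p,r=pose()
hsv=cv2.cvtColor(im,cv2.COLOR_BGR2HSV)
R=np.array(c["R"]);t=np.array(c["t"])
G=lambda a:p+r.apply(np.array(a)/1000)   # tool-frame mm -> world
def proj(X):
    v=R@X+t;s=np.hypot(v[0],v[1]);a=np.arctan2(s,v[2]);return np.array([c["cx"]+c["fx"]*a*v[0]/s,c["cy"]+c["fy"]*a*v[1]/s])
u=proj(G([0,0,48]));lip=proj(G([0,85,42]))   # ball centre 67 below grasp pt; TCP 19 below
x0,y0=(u-45).astype(int);w=hsv[y0:y0+90,x0:x0+90]
m=((w[...,1]<90)&(w[...,2]>25)).astype(np.uint8)
ys,xs=np.nonzero(m);print("expect ball",u,"lip",lip,"grey px",len(xs),"mean",xs.mean()+x0,ys.mean()+y0, "range",xs.min()+x0,xs.max()+x0,ys.min()+y0,ys.max()+y0)
b=((hsv[...,0]>3)&(hsv[...,0]<22)&(hsv[...,1]>120)).astype(np.uint8)
n,l,s,ce=cv2.connectedComponentsWithStats(b)
i=l[int(u[1])-12,int(u[0])+25];print("dish comp",s[i],ce[i])
E
python3 ball.py;python3 to.py .475 -.2343 .143 -79; python3 -c "
from bench import *;o=get_obs();print(o['grasp_force'],o['torque'])"
```

```text
expect ball [318.14844588 246.85763733] lip [448.49760397 249.37641124] grey px 1113 mean 315.23809523809524 277.25606469002696 range 273 362 206 290
dish comp [  250   140   172   148 16502] [326.19555205 214.10319961]
[ 0.474  -0.2338  0.1453] psi -79.09 tool mm [0.9 0.6 2.3] rot to psi -79 wz -0.001 t 19.3 F [ 0.5 -0.2  0. ] 0.00022797800471613592
tilt [-4.e-04  3.e-04 -1.e+00]
0.0 [-0.05633667 -0.00916349 -0.02641807]
```

The fingers shut fully without taking the bar. I check where the fingertips really are in the wrist picture.

```bash
python3 - <<'E'
from h import *
c=calibration("wrist");im=camera("wrist");cv2.imwrite("pics/w7.png",im);p,r=pose()
R=np.array(c["R"]);t=np.array(c["t"])
print("cam in tool mm",r.inv().apply(-R.T@t-p)*1000,"cam axis in tool",r.inv().apply(R[2]))
def proj(X):
    v=R@X+t;s=np.hypot(v[0],v[1]);a=np.arctan2(s,v[2]);return np.array([c["cx"]+c["fx"]*a*v[0]/s,c["cy"]+c["fy"]*a*v[1]/s])
for x in(-11,0,11):
  for z in(0,-10,-20,-30,-40):
    a=proj(p+r.apply([x/1e3,.013,z/1e3]));print(x,z,a.round(0),"halfgap26",(a[0]-proj(p+r.apply([x/1e3,0,z/1e3]))[0]).round(1))
# dark pixels (fingers) column profile around tool centre column
g=im.max(2);col=g[:,300:340];
for v in range(230,420,10):
    xs=np.nonzero(g[v,230:410]<60)[0]+230;print(v,(xs.min(),xs.max(),len(xs)) if len(xs) else None)
E
```

```text
cam in tool mm [  72.44666433    0.4474042  -178.86019933] cam axis in tool [-0.28394593  0.00105084  0.95883972]
-11 0 [343. 294.] halfgap26 24.5
-11 -10 [344. 302.] halfgap26 25.7
-11 -20 [345. 312.] halfgap26 27.1
-11 -30 [346. 322.] halfgap26 28.5
-11 -40 [348. 333.] halfgap26 30.1
0 0 [343. 275.] halfgap26 25.0
0 -10 [344. 283.] halfgap26 26.3
0 -20 [346. 291.] halfgap26 27.7
0 -30 [347. 300.] halfgap26 29.3
0 -40 [349. 311.] halfgap26 31.0
11 0 [343. 255.] halfgap26 25.5
11 -10 [345. 262.] halfgap26 26.9
11 -20 [346. 269.] halfgap26 28.3
11 -30 [348. 277.] halfgap26 30.0
11 -40 [350. 287.] halfgap26 31.8
230 (np.int64(261), np.int64(409), 37)
240 (np.int64(264), np.int64(376), 16)
250 (np.int64(270), np.int64(369), 20)
260 (np.int64(280), np.int64(360), 51)
270 (np.int64(294), np.int64(345), 35)
280 None
290 (np.int64(304), np.int64(335), 32)
300 (np.int64(290), np.int64(349), 60)
310 (np.int64(285), np.int64(354), 70)
320 (np.int64(283), np.int64(356), 74)
330 (np.int64(280), np.int64(358), 68)
340 (np.int64(230), np.int64(409), 155)
350 (np.int64(230), np.int64(409), 180)
360 (np.int64(230), np.int64(409), 180)
370 (np.int64(230), np.int64(409), 180)
380 (np.int64(230), np.int64(409), 180)
390 (np.int64(230), np.int64(409), 168)
400 (np.int64(230), np.int64(409), 169)
410 (np.int64(230), np.int64(409), 180)
```

Gap and row both put the real fingertips about 38–40 mm behind the nominal TCP, which also explains the first door miss. So the fingers closed above the bar. I reopen and go lower, checking force.

Call:
servo_tool(commands="0 0 0 0 0 0 0.4;0 0 0 0 0 0 0.4;0 0 0 0 0 0 0.4;0 0 0 0 0 20 0.4;0 0 0 0 0 25 0.4")

```text
time_s: 19.98
eef_pos: [0.4747, -0.2344, 0.1008]
eef_rot: [0.001, 0.995, 0.095, 0.001]
wrist_force: [-0.1, -0.7, -0.9]
opening: 0.399
grasp_force: 0.0
```

Call:
servo_tool(commands="0 0 0 0 0 20 0.4;0 0 0 0 0 10 0.4;0 0 0 0 0 8 0.4;0 0 0 0 0 8 0.4;0 0 0 0 0 0 0.4")

```text
time_s: 20.6
eef_pos: [0.4739, -0.2338, 0.0543]
eef_rot: [-0.0, 0.995, 0.095, -0.0]
wrist_force: [0.4, 0.2, 0.0]
opening: 0.399
grasp_force: 0.0
```

```bash
python3 - <<'E'
from h import *
im=camera("wrist");p,r=pose();print(p)
hsv=cv2.cvtColor(im,cv2.COLOR_BGR2HSV);b=((hsv[...,0]>3)&(hsv[...,0]<22)&(hsv[...,1]>100)&(hsv[...,2]>30))
g=im.max(2)
for v in range(250,420,12):
    a=g[v,320]; L=[x for x in range(319,200,-1) if g[v,x]<60]; Rr=[x for x in range(321,440) if g[v,x]<60]
    xs=np.nonzero(b[v,270:370])[0]+270
    print(v,"brown",(xs.min(),xs.max(),len(xs)) if len(xs) else None,"dark L,R",L[0] if L else None,Rr[0] if Rr else None)
E
```

```text
[ 0.47415089 -0.23396851  0.05466797]
250 brown (np.int64(270), np.int64(369), 93) dark L,R 306 335
262 brown (np.int64(270), np.int64(369), 100) dark L,R 307 335
274 brown (np.int64(270), np.int64(369), 100) dark L,R 307 392
286 brown (np.int64(270), np.int64(369), 100) dark L,R 307 379
298 brown (np.int64(279), np.int64(360), 82) dark L,R 278 360
310 brown (np.int64(280), np.int64(358), 79) dark L,R 307 335
322 brown (np.int64(280), np.int64(358), 79) dark L,R 307 334
334 brown (np.int64(294), np.int64(347), 54) dark L,R 278 360
346 brown (np.int64(309), np.int64(333), 25) dark L,R 276 333
358 brown (np.int64(309), np.int64(333), 25) dark L,R 275 365
370 brown (np.int64(310), np.int64(333), 24) dark L,R 272 367
382 brown (np.int64(310), np.int64(332), 23) dark L,R 263 375
394 brown (np.int64(310), np.int64(332), 23) dark L,R 265 374
406 brown (np.int64(310), np.int64(331), 22) dark L,R 310 331
418 brown None dark L,R 319 321
```

Bar columns 307–334 are centred between the fingers (279–360), and the scale shows the tips still about 9 mm above the bar top. I descend another 25 mm and close.

Call:
servo_tool(commands="0 0 0 0 0.5 8 0.4;0 0 0 0 0 8 0.36;0 0 0 0 0 6 0.32;0 0 0 0 0 3 0.28;0 0 0 0 0 0 0.25")

```text
time_s: 21.28
eef_pos: [0.474, -0.2343, 0.0293]
eef_rot: [-0.0, 0.995, 0.095, -0.0]
wrist_force: [0.6, 0.1, 0.3]
opening: 0.249
grasp_force: 0.0
```

Call:
servo_tool(commands="0 0 0 0 0 0 0.22;0 0 0 0 0 0 0.19;0 0 0 0 0 0 0.17;0 0 0 0 0 0 0.15;0 0 0 0 0 0 0.14")

```text
time_s: 21.9
eef_pos: [0.4742, -0.2344, 0.0297]
eef_rot: [-0.0, 0.995, 0.095, 0.0]
wrist_force: [-1.0, 0.3, 0.4]
opening: 0.14
grasp_force: 1.7
```

Call:
servo_tool(commands="0 0 0 0 0 0 0.12;0 0 0 0 0 0 0.08;0 0 0 0 0 0 0;0 0 0 0 0 0 0;0 0 0 0 0 0 0")

```text
time_s: 22.52
eef_pos: [0.4743, -0.2345, 0.0298]
eef_rot: [0.0, 0.995, 0.095, 0.0]
wrist_force: [-1.4, 0.7, 6.6]
opening: 0.129
grasp_force: 59.3
```

Call:
servo_tool(commands="0 0 0 0 0 -1 0;0 0 0 0 0 -3 0;0 0 0 0 0 -5 0;0 0 0 0 0 -7 0;0 0 0 0 0 -8 0")

```text
time_s: 23.15
eef_pos: [0.4742, -0.2344, 0.0542]
eef_rot: [0.0, 0.995, 0.095, 0.0]
wrist_force: [-0.8, 0.3, -2.6]
opening: 0.125
grasp_force: 58.4
```

Call:
servo_tool(commands="0 0 0 0 0 -8 0;0 0 0 0 0 -8 0;0 0 0 0 0 -8 0;0 0 0 0 0 -8 0;0 0 0 0 0 -7 0")

```text
time_s: 23.78
eef_pos: [0.4742, -0.2345, 0.0932]
eef_rot: [0.0, 0.995, 0.095, 0.0]
wrist_force: [0.5, 0.2, -2.5]
opening: 0.126
grasp_force: 58.4
```

Call:
servo_tool(commands="0 0 0 0 0 -5 0;0 0 0 0 0 -4 0;0 0 0 0 0 -3 0;0 0 0 0 0 -2 0;0 0 0 0 0 -1 0")

```text
time_s: 24.4
eef_pos: [0.4742, -0.2344, 0.1076]
eef_rot: [-0.0, 0.995, 0.095, -0.0]
wrist_force: [0.0, -0.4, -2.7]
opening: 0.123
grasp_force: 58.4
```

```bash
cat >ball.py <<'E'
from h import *
c=calibration("wrist");p,r=pose();im=camera("wrist");cv2.imwrite("pics/ball.png",im)
R=np.array(c["R"]);t=np.array(c["t"]);hsv=cv2.cvtColor(im,cv2.COLOR_BGR2HSV)
def proj(a):
    v=R@(p+r.apply(np.array(a)/1000))+t;s=np.hypot(v[0],v[1]);k=np.arctan2(s,v[2]);return np.array([c["cx"]+c["fx"]*k*v[0]/s,c["cy"]+c["fy"]*k*v[1]/s])
Z=29.8  # underside along tool z
B=proj([0,0,Z-16]);print("expect ball",B.round(1),"r px",np.linalg.norm(proj([0,11,Z-16])-B).round(1),"lip",proj([0,85,Z-22]).round(1),"bar ends",proj([64,0,Z-91]).round(0),proj([-64,0,Z-91]).round(0))
u0,v0=B.astype(int);s=52
w=hsv[v0-s:v0+30,u0-s:u0+s];m=((w[...,1]<100)&(w[...,2]>20)).astype(np.uint8)
n,l,st,ce=cv2.connectedComponentsWithStats(m)
for i in range(1,n):
    if st[i,4]>8:print("grey",st[i]+[u0-s,v0-s,0,0,0],(ce[i]+[u0-s,v0-s]).round(1))
b=((hsv[...,0]>3)&(hsv[...,0]<22)&(hsv[...,1]>100)&(hsv[...,2]>25)).astype(np.uint8)
n,l,st,ce=cv2.connectedComponentsWithStats(b);i=1+np.argmax([st[k,4] if st[k,0]<B[0]<st[k,0]+st[k,2] and st[k,1]<B[1]<st[k,1]+st[k,3] else 0 for k in range(1,n)]);mm=(l==i)
print("dish box",st[i]);xs=st[i,0]+st[i,2]-1;ys=np.nonzero(mm[:,xs-4])[0];print("lip right edge",xs,"rows",ys.min(),ys.max())
o=get_obs();print("grip",o["grasp_force"],"F",o["wrist_force"])
E
python3 ball.py; python3 to.py .49 .076 .108 9.6
```

```text
expect ball [318.  265.6] r px 19.9 lip [467.5 267.9] bar ends [317. 159.] [318. 451.]
grey [299 251   4  19  53] [300.9 260.3]
grey [337 253   2  15  25] [337.4 260.2]
grey [289 287  14   8 105] [295.7 290.5]
grey [337 287  14   8 102] [343.1 290.5]
dish box [  211   145   265   263 34882]
lip right edge 475 rows 236 245
grip 58.393948674201965 F [ 0.71957501 -0.58699272 -2.22836171]
[ 0.4742 -0.2344  0.1077] psi -79.09 tool mm [ 7.430e+01 -3.018e+02 -3.000e-01] rot to psi 9.6 wz -1.548 t 24.45 F [ 0.7 -0.6 -2.2] 0.1285240849691301
tilt [ 0. -0. -1.]
```

Gripped at 58 N and lifted; the ball shows on both sides of the bar at columns 299–338, row ~260, so it is in the middle. Next is a smooth traverse to the doorway.

Call:
servo_tool(commands="0 0 0 0.7 -2.9 0 0;0 0 0 1.4 -5.8 0 0;0 0 0 2.1 -8.7 0 0;0 0 0 2.8 -11.7 0 0;0 0 0 3.6 -14.6 0 0")

```text
time_s: 25.08
eef_pos: [0.4763, -0.1885, 0.1076]
eef_rot: [-0.0, 0.995, 0.095, 0.0]
wrist_force: [-0.7, 0.2, -2.4]
opening: 0.128
grasp_force: 58.4
```

Call:
servo_tool(commands="0 0 0 4.3 -17.5 0 0;0 0 0 4.7 -19.4 0 0;0 0 0 4.7 -19.4 0 0;0 0 0 4.7 -19.4 0 0;0 0 0 4.7 -19.4 0 0")

```text
time_s: 25.7
eef_pos: [0.481, -0.0901, 0.1076]
eef_rot: [-0.0, 0.995, 0.095, 0.0]
wrist_force: [-0.4, 0.2, -2.3]
opening: 0.129
grasp_force: 58.4
```

Call:
servo_tool(commands="0 0 0 4.7 -19.4 0 0;0 0 0 4.7 -19.4 0 0;0 0 0 4.7 -19.4 0 0;0 0 0 4.7 -19.4 0 0;0 0 0 4.7 -19.4 0 0")

```text
time_s: 26.32
eef_pos: [0.4855, 0.0095, 0.1076]
eef_rot: [-0.0, 0.995, 0.095, 0.0]
wrist_force: [-0.7, -0.0, -2.3]
opening: 0.125
grasp_force: 58.4
```

Call:
servo_tool(commands="0 0 0 4.3 -17.5 0 0;0 0 0 3.6 -14.6 0 0;0 0 0 2.8 -11.7 0 0;0 0 0 2.1 -8.7 0 0;0 0 0 1.4 -5.8 0 0")

```text
time_s: 26.95
eef_pos: [0.4886, 0.0683, 0.1076]
eef_rot: [0.0, 0.995, 0.095, -0.0]
wrist_force: [0.3, -0.2, -2.3]
opening: 0.131
grasp_force: 58.5
```

Call:
servo_tool(commands="0 0 0 0.7 -2.9 0 0;0 0 0 0 0 0 0;0 0 0 0 0 0 0")

```text
time_s: 27.32
eef_pos: [0.4888, 0.0705, 0.1076]
eef_rot: [0.0, 0.995, 0.095, -0.0]
wrist_force: [0.6, -0.1, -2.2]
opening: 0.126
grasp_force: 58.5
```

```bash
python3 ball.py; python3 to.py .4891 .0723 .108 9.6
```

```text
expect ball [318.  265.6] r px 19.9 lip [467.5 267.9] bar ends [317. 159.] [318. 451.]
grey [299 251   4  20  62] [300.8 260.8]
grey [337 255   2  13  19] [337.3 260.8]
grey [289 287  14   8 107] [295.8 290.6]
grey [337 287  14   8 104] [343.  290.6]
dish box [    0     0   640   479 87904]
lip right edge 639 rows 2 39
grip 58.45817148685455 F [-0.14332868 -0.38174681 -2.85900153]
[0.4888 0.0705 0.1076] psi -79.11 tool mm [ 0.6 -1.7 -0.4] rot to psi 9.6 wz -1.548 t 27.375 F [-0.1 -0.4 -2.9] 0.12452609012119036
tilt [ 0.e+00 -1.e-04 -1.e+00]
```

Call:
servo_tool(commands="0 0 -0.02 0.3 -0.8 0 0;0 0 -0.04 0.3 -0.8 0 0;0 0 -0.06 0 0 0 0;0 0 -0.0727 0 0 0 0;0 0 -0.0727 0 0 0 0")

```text
time_s: 28.0
eef_pos: [0.4891, 0.0725, 0.1076]
eef_rot: [0.0, 0.974, 0.227, 0.0]
wrist_force: [-0.5, -0.9, -2.6]
opening: 0.127
grasp_force: 58.5
```

Call:
servo_tool(commands="0 0 -0.0727 0 0 0 0;0 0 -0.0727 0 0 0 0;0 0 -0.0727 0 0 0 0;0 0 -0.0727 0 0 0 0;0 0 -0.0727 0 0 0 0")

```text
time_s: 28.62
eef_pos: [0.489, 0.0725, 0.1076]
eef_rot: [-0.0, 0.917, 0.4, 0.0]
wrist_force: [0.0, 0.6, -2.2]
opening: 0.129
grasp_force: 58.5
```

Call:
servo_tool(commands="0 0 -0.0727 0 0 0 0;0 0 -0.0727 0 0 0 0;0 0 -0.0727 0 0 0 0;0 0 -0.0727 0 0 0 0;0 0 -0.0727 0 0 0 0")

```text
time_s: 29.25
eef_pos: [0.489, 0.0724, 0.1076]
eef_rot: [0.0, 0.829, 0.559, -0.0]
wrist_force: [0.4, -0.4, -1.7]
opening: 0.127
grasp_force: 58.4
```

Call:
servo_tool(commands="0 0 -0.0727 0 0 0 0;0 0 -0.0727 0 0 0 0;0 0 -0.0727 0 0 0 0;0 0 -0.0727 0 0 0 0;0 0 -0.0727 0 0 0 0")

```text
time_s: 29.88
eef_pos: [0.4891, 0.0724, 0.1076]
eef_rot: [0.0, 0.715, 0.699, 0.0]
wrist_force: [-1.1, 0.5, -2.7]
opening: 0.128
grasp_force: 58.4
```

Call:
servo_tool(commands="0 0 -0.0727 0 0 0 0;0 0 -0.06 0 0 0 0;0 0 -0.04 0 0 0 0;0 0 -0.02 0 0 0 0;0 0 0 0 0 0 0")

```text
time_s: 30.5
eef_pos: [0.489, 0.0725, 0.1076]
eef_rot: [-0.0, 0.645, 0.764, -0.0]
wrist_force: [0.5, 0.0, -2.2]
opening: 0.125
grasp_force: 58.5
```

```bash
python3 ball.py; python3 to.py .4891 .0723 .108 9.6; python3 - <<'E'
from h import *
im=camera("top");cv2.imwrite("pics/topend.png",im)
c=calibration("top");R=np.array(c["R"]);t=np.array(c["t"])
def pr(X):
    v=R@np.array(X)+t;return c["cx"]+c["fx"]*v[0]/v[2],c["cy"]+c["fy"]*v[1]/v[2]
# cupboard top's edges: fit wood mask contour
hsv=cv2.cvtColor(im,cv2.COLOR_BGR2HSV)
m=((hsv[...,0]>8)&(hsv[...,0]<22)&(hsv[...,1]>70)&(hsv[...,2]>150)).astype(np.uint8)
m[:105]=0;m[:,300:]=0;m[230:]=0
cs,_=cv2.findContours(m,0,2);k=max(cs,key=cv2.contourArea);print("area",cv2.contourArea(k))
ap=cv2.approxPolyDP(k,4,True)[:,0];print([(a.tolist(),ray("top",a,.2)[:2].round(4).tolist()) for a in ap])
s=cv2.imwrite("pics/sceneend.png",camera("scene"))
E
```

```text
expect ball [318.7 264.2] r px 19.9 lip [468.2 266.6] bar ends [319. 156.] [319. 450.]
grey [299 252   4  20  65] [300.7 261.2]
grey [337 254   2  14  22] [337.4 260.5]
grey [289 287  14   7  92] [295.6 290. ]
grey [336 287  14   7  92] [342.8 290. ]
dish box [   149      0    491    480 104228]
lip right edge 639 rows 0 479
grip 58.450453877449036 F [ 0.08260116 -1.39580078 -2.12988957]
[0.489  0.0725 0.1076] psi 9.62 tool mm [-0.2  0.  -0.4] rot to psi 9.6 wz 0.0 t 30.55 F [ 0.1 -1.4 -2.1] 0.12408445443470828
tilt [-0.  0. -1.]
area 3724.0
[([247, 115], [0.7801, 0.0064]), ([149, 131], [0.7405, 0.2367]), ([158, 195], [0.5885, 0.2124]), ([176, 135], [0.7312, 0.1731]), ([226, 144], [0.7103, 0.0552]), ([226, 197], [0.5844, 0.0536]), ([260, 192], [0.5964, -0.0259]), ([254, 182], [0.6201, -0.0116]), ([258, 176], [0.6343, -0.0209])]
```

Call:
servo_tool(commands="0 0 0 0 0 0 0;0 0 0 0 0 0 0;0 0 0 0 0 0 0;0 0 0 0 0 0 0")

```text
time_s: 31.15
eef_pos: [0.489, 0.0725, 0.1076]
eef_rot: [0.0, 0.645, 0.764, 0.0]
wrist_force: [0.1, -0.8, -2.3]
opening: 0.121
grasp_force: 58.4
```

```bash
python3 - <<'E'
from bench import *
print(hand_in())
E
```

```text
the job is handed in; nothing more can be done
None
```

Handed in at 31 s: the door is about 100° open by my estimate (last seen at about 92°, then swung about 8° more), and the dish is held level with its lip about 3 cm short of the doorway's middle and the ball centred. The door handle and the dish bar each took a second try because the fingertips sit about 4 cm behind the nominal TCP, and I saw nothing else on the table disturbed.

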